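Clear the die out of the stamping press and make a stamping stroke

ROBOT

A 7-joint arm with a two-finger parallel gripper is mounted at the origin on a cart in front of the work surface, level with it; the furniture and walls round the work are solid. World frame = base frame: x ahead of the robot, y to its left, z up, the work surface at z = 0. Lengths are in m, angles in rad, forces in N, time in s.
With the tool pointing down it reaches from about 0.4 to 0.85 m from the base axis. Payload 10.4 kg.
Tool frame: the origin (TCP) lies at the very end of the fingers, on their centre line; the grasp point (between the pads) lies 19 mm behind it; z points along the fingers, y is the line along which they close (so a half turn about z gives the same grasp; the last joint's range is limited). The gripper opens to 87 mm and grips with 3 to 60 N. Pads are 19 mm wide; open, the fingers measure 117 mm over their backs; the gripper's body (75 mm by 190 mm) begins 51 mm behind the grasp point.
Start: joints at [1.107, 0.332, -0.065, 1.46, 0.022, 1.35, -0.088], TCP at [0.267, -0.565, 0.223] pointing down, gripper open.
Joint ranges: [-2.6, 2.6], [-0.5, 2.12], [-1.47, 1.34], [0.16, 2.42], [-1.27, 4.41], [0.06, 2.06], [-2.6, 2.6]. Speed limits (rad/s): [2.22, 2.22, 2.79, 2.79, 3.14, 3.14, 3.14].

INTERFACE

Orientations are given as a unit quaternion [x, y, z, w].
In Python, from bench import * gives the robot as it stands.
- The arm moves only by the tool carry_out, never from a script. Its argument "deltas" is a list of rows, each an object with "hand": the finger opening in mm, from 0 to 87; "dp": the shift along the tool's x, y, z each as a share of 250 mm, from -1 to 1, a list of three; "spin": the turn about the tool's z as a share of pi rad, from -1 to 1. In form: [{"hand": hand, "dp": [dx, dy, dz], "spin": spin}, ...]. A call has 1 to 20 rows; each row is the pose to reach, as a shift and turn from the pose commanded when the call began, along the tool's axes at that moment, turning the shorter way round; what a row does not reach only later rows make up. A row lasts 1/10 s, in which the tool goes at most 50 mm and 8.59 degrees, less where a joint would pass 70% of its speed; a pose out of reach is approached as far as the arm can. A call with a number of a shift or a turn outside -1 to 1 is refused whole. A call with a gripper value outside its range is refused whole. The fingers move at their own pace and stop on an object; "force" is the grip in N (left out, the last holds). Time passes only in rows, so rows that repeat a pose let the fingers close. It gives the time, the measured TCP pose, the force, the opening and the grip force at its end, in the units of the state.
- read_state(): the state, without advancing time (a new reading comes with each control period).
- camera(name): name is "scene" or "top" or "wrist"; returns the picture (400x640x3 uint8, red, green, blue); there is no depth.
- get_calibration(name): a dict with "fx", "fy", "cx", "cy" (pixels), "R" (3x3) and "t" (3): a world point X has camera coordinates R X + t; the wrist camera has in their place "mount" (4x4, takes a point from camera to tool coordinates, whose origin is the TCP and whose axes are the flange's). Camera axes: x right, y down, z forward; pixel columns grow to the right and rows downward; lengths in m; the calibration is good to about 2 mm. A picture is of the moment at which its call begins: read the wrist's pose just before it. get_calibration takes no time and is no camera call.
- close_job(): hands the job in; it is judged then, once.
The state is a dict: "time": time; "joint_positions": joint angles; "joint_vel": joint speeds; "joint_torque": joint torques, N m; "ee_pos": TCP position; "eef_rot": TCP orientation; "ft_force": force on the tool from outside, world axes, zero at the start; "torque": the same for the moment, N m; "width": finger opening in m; "grip_force": force on a finger pad.
Only numpy, scipy, OpenCV 4.12 (cv2) and the standard library are available. Lean on these libraries where they do the work, as an engineer would, in place of code of your own. Each camera call takes 0.05 s, during which the arm holds its last target. There are 200 camera calls.

TASK

A sealing die has been left under the ram of the small stamping press. Draw it out, set it flat, square and centred on the empty die stand and let go of it; then press the press's black palm head gently down to its stop, hold it there for a second and let it come back up. Never press the ram onto the die, do not tip the die over, do not ram the head hard, and leave the other die on its stand, the jar and the timer where they are.

Things in the scene. Friction and masses are not known exactly. Their poses are not given: they have to be found in the camera images.
- code_press: small fixed grey C-frame press; origin on the worktop below the ram axis; open front to its -x, column at +x, z up. In mm: base plate x -30..110, y +-50, 12 high; steel anvil x -22..46, y +-28, top z 34; column x 64..104, y +-25; overhead arm x -22..104, y +-22, z 100..130; ram foot radius 18, underside z 62 when up; palm head radius 25, z 160..184 when up
- anvil_top (a point): centre of the anvil's top face under the ram (press frame 0, 0, 34 mm); axes as the press. The arm and head above leave no room for a gripper pointing straight down at the die's front end; one leaning back about 45 degrees to the press's front has room
- plunger_top (a point): centre of the flat top (radius about 20 mm) of the black palm head of the press; it moves down with the head
- plunger (a joint): travel of the palm head and ram, m: 0 up at rest, grows as it is pressed down; the hard stop comes at about 0.026; the spring pushes it back, about 4 N at rest to 11 N at the stop
- die_1: the sealing die that lies under the ram: aluminium block 98 x 62 x 16 mm (two small pins on top reach 22 mm), 0.15 to 0.3 kg; origin at the centre of its underside, x along the 98 mm, z up. It lies on the anvil, a little off centre and askew; its front end (towards the press's -x) overhangs the anvil's front edge by about 27 mm. Grasp across the 62 mm
- stand_a: the empty die stand, fixed: aluminium foot plate 110 x 84 x 8 mm (x -50..60, y +-42) with a pedestal; its top plate has x -25..45, y +-28, top at z 34 mm, so that a centred die overhangs the front by 24 mm. Origin on the worktop below where the die's centre belongs, its front is -x, z up
- stand_a_top (a point): point on the top face of the empty stand (34 mm above the stand's origin) where the centre of the die's underside belongs; the die's long side lies along the stand's x (either way round)
- stand_b: the other die stand, fixed, same shape as stand_a; it carries die_2
- die_2: a second sealing die of the same size as die_1, on the other stand; leave it alone. Origin at the centre of its underside, x along the 98 mm
- jar_1: screw-cap jar, diameter 52, height 72 mm, at the back of the worktop; origin at the centre of its underside; leave it alone
- timer: white digital timer 58 x 58 x 20 mm, at the back of the worktop; origin at the centre of its underside; leave it alone
- stand_b_top (a point): point on the other stand's top face, 34 mm above its origin

How it is judged:
By the outcome, as a careful person would: the job done as asked, in the order asked, and still so for the second after the job is handed in, with the robot touching nothing.
It also fails if it takes over 58 s, if anything falls off the work surface, if the arm or the gripper's body presses on something with over 40 N, if the wrist force passes 120 N, or if a joint passes its speed limit or range.

## Working session

There is one attempt and no reset: what is moved stays moved. The work goes in short steps, Python scripts to look and compute and a tool call to move; the robot and the scene stay as the last step left them, time stands still between calls to the robot, and variables do not carry over. Pictures are saved under pics/ and viewed, at most 10 in all, crops included, and the job is handed in when it is done.

Besides the shell and the picture viewer there is one more tool, called after "Call:" as name(argument=value, ...), one argument or row to a line, values as JSON. carry_out: Moves the arm, as the interface text tells. Its arguments: {"type":"object","properties":{"deltas":{"type":"array","items":{"type":"object","properties":{"hand":{"type":"number"},"dp":{"type":"array","items":{"type":"number","minimum":-1,"maximum":1}},"spin":{"type":"number","minimum":-1,"maximum":1}}}},"force":{"type":"number"}},"required":["deltas"]}

```bash
mkdir -p pics; python3 - <<'E'
from bench import *
import cv2, numpy as np
s=read_state(); print(s)
for n in ["scene","top","wrist"]:
    im=camera(n); cv2.imwrite(f"pics/{n}0.png",im[:,:,::-1]); c=get_calibration(n); print(n,c)
a=cv2.imread("pics/scene0.png");b=cv2.imread("pics/top0.png")
E
ls
```

```text
{'time': 0.0, 'joint_positions': array([ 1.10737611,  0.33287231, -0.06468241,  1.46096288,  0.02162093,
        1.34993137, -0.08848628]), 'joint_vel': array([-0.00184863,  0.00051701,  0.00050634, -0.00031853,  0.00047611,
       -0.00230825,  0.00034979]), 'joint_torque': array([-2.43543809e-04, -6.23256969e+01,  2.49167177e-02, -3.89897919e+01,
       -6.11930341e-02,  3.98132997e-02,  1.25848001e-04]), 'ee_pos': array([ 0.26647866, -0.56489276,  0.22174335]), 'eef_rot': array([ 9.75805074e-01,  2.18641057e-01, -2.08510341e-04, -7.08926449e-04]), 'ft_force': array([ 0.30709572,  0.13476302, -0.44180289]), 'torque': array([-0.02996243,  0.0095119 ,  0.04353188]), 'grip_force': 0.0, 'width': 0.08700993818497244}
scene {'fx': 369.24068319310106, 'fy': 369.24068319310106, 'cx': 316.9454415836094, 'cy': 205.57888248268623, 'R': array([[-0.83411204, -0.55110224,  0.02331156],
       [-0.33399912,  0.47098257, -0.816468  ],
       [ 0.43897801, -0.68881183, -0.5769199 ]]), 't': array([0.49468443, 0.32294247, 0.8175845 ])}
top {'fx': 405.6453430326777, 'fy': 405.6453430326777, 'cx': 317.359269796441, 'cy': 201.9661919738415, 'R': array([[-0.01291775, -0.99990776, -0.00419623],
       [-0.98068404,  0.0134883 , -0.195133  ],
       [ 0.1951716 ,  0.0015945 , -0.98076781]]), 't': array([0.02398649, 0.61892617, 0.88977212])}
wrist {'fx': 338.8558872489049, 'fy': 338.8558872489049, 'cx': 320.208991405561, 'cy': 197.27146678953815, 'mount': array([[ 9.73297560e-04, -9.59744741e-01, -2.80872008e-01,
         7.72792169e-02],
       [ 9.99999372e-01,  7.78149041e-04,  8.06319225e-04,
        -1.51006810e-03],
       [-5.55300352e-04, -2.80872616e-01,  9.59744896e-01,
        -1.62091117e-01],
       [ 0.00000000e+00,  0.00000000e+00,  0.00000000e+00,
         1.00000000e+00]])}
pics
```

View pics/scene0.png

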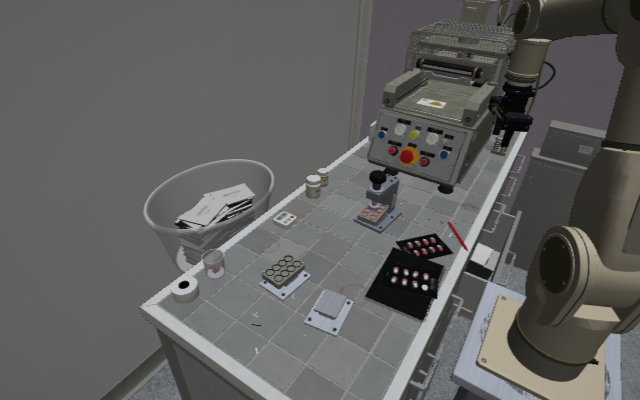

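View pics/top0.png

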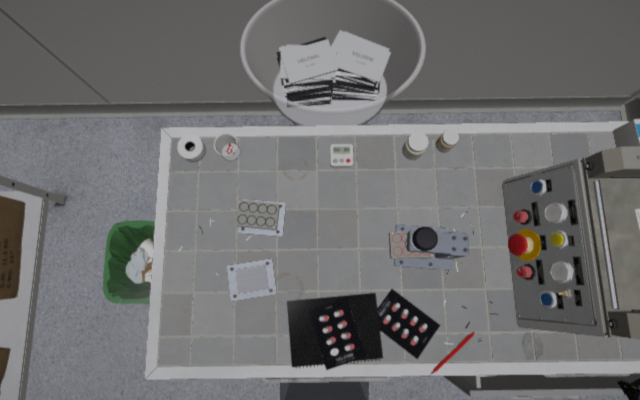

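The scene view shows the press at about (376,200), the loaded stand at (285,272) and the empty stand at (330,308). In the top view the press's column points right (world -y). Its open front points left with the pink die at about (398,245), the palm head is at (425,238), the empty stand at (252,280) and stand_b at (262,217).

```bash
cat > h.py <<'E'
import numpy as np, cv2
from bench import *
from scipy.spatial.transform import Rotation as Ro
def cal(n,s=None):
    c=get_calibration(n); K=np.array([[c['fx'],0,c['cx']],[0,c['fy'],c['cy']],[0,0,1]])
    if n!='wrist': return K,c['R'],c['t']
    M=np.array(c['mount']); T=np.eye(4); T[:3,:3]=Ro.from_quat(s['eef_rot']).as_matrix(); T[:3,3]=s['ee_pos']
    W=np.linalg.inv(T@M); return K,W[:3,:3],W[:3,3]
def ray(k,uv):
    K,R,t=k; d=R.T@np.linalg.inv(K)@np.array([uv[0],uv[1],1.]); return -R.T@t,d/np.linalg.norm(d)
def onz(k,uv,z):
    o,d=ray(k,uv); return o+d*(z-o[2])/d[2]
def tri(a,ua,b,ub):
    o,d=ray(a,ua);p,e=ray(b,ub); m=np.linalg.lstsq(np.c_[d,-e],p-o,rcond=None)[0]
    A=o+m[0]*d;B=p+m[1]*e; return (A+B)/2,np.linalg.norm(A-B)
def proj(k,X):
    K,R,t=k; p=(R@np.atleast_2d(X).T).T+t; p=p@K.T; return p[:,:2]/p[:,2:]
E
python3 - <<'E'
from h import *
t=cv2.imread("pics/top0.png");s=cv2.imread("pics/scene0.png");w=cv2.imread("pics/wrist0.png")
z=lambda im,x,y,ww,hh,f:cv2.resize(im[y:y+hh,x:x+ww],None,fx=f,fy=f,interpolation=cv2.INTER_CUBIC)
o=np.zeros((600,800,3),np.uint8)
o[:300,:400]=z(t,380,210,100,75,4); o[:300,400:]=z(t,215,240,80,60,5)
o[300:,:400]=z(s,340,160,80,60,5); o[300:,400:]=z(s,290,275,80,60,5)
cv2.imwrite("pics/m1.png",o)
k=cal('top')
for n,p,h in [('press',(425,238),.18),('die',(398,245),.05),('stand',(252,280),.034),('standb',(262,217),.05),('machine',(560,240),0)]: print(n,onz(k,p,h))
print(ray(k,(0,0))[0],ray(cal('scene'),(0,0))[0])
E
```

```text
press [ 0.51880852 -0.19953523  0.18      ]
die [ 0.51699511 -0.17005722  0.05      ]
stand [0.44173091 0.17007902 0.034     ]
standb [0.58707296 0.14661211 0.05      ]
machine [ 0.52835059 -0.57624971  0.        ]
[0.43362262 0.01421728 0.99353343] [0.16158312 0.6836833  0.7238211 ]
```

View pics/m1.png

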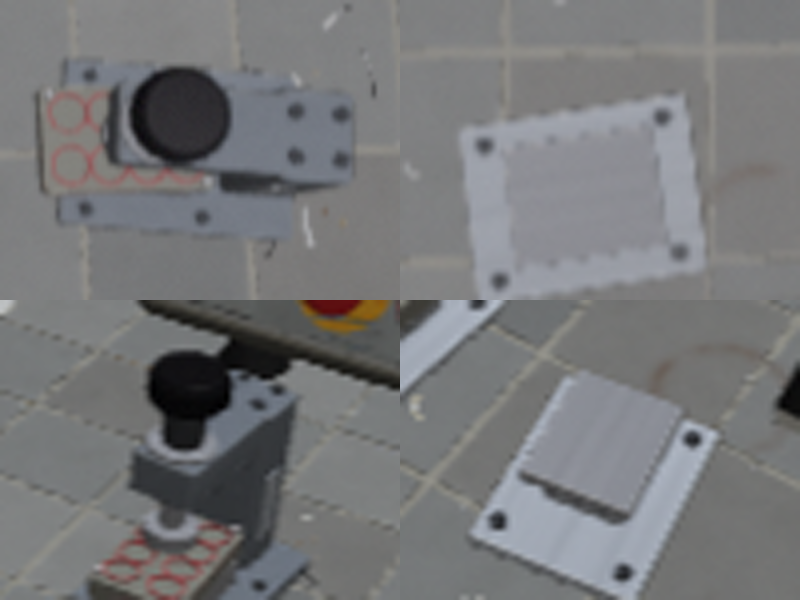

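View pics/wrist0.png

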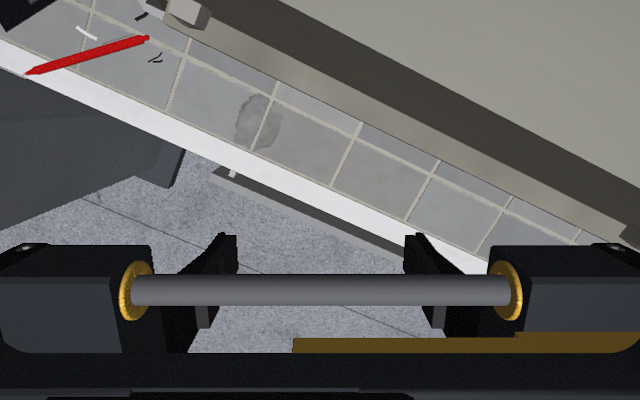

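The montage shows die_1's front sticking out left of the press arm, under the head at (180,115), and the empty stand's top plate at (505-665, 135-270). The stand's larger foot margin is on the left, so its front is +y. The wrist view shows only the fingers and the table edge. The interface allows only spin about the tool's z, so I need to know how the arm behaves at its reach limit, high up and clear of everything.

Call:
carry_out(
  deltas=[
    {"dp":[0,0,-0.2],"spin":0,"hand":87},
    {"dp":[0,0,-0.4],"spin":0,"hand":87},
    {"dp":[0,0,-0.6],"spin":0,"hand":87},
    {"dp":[0,0,-0.8],"spin":0,"hand":87},
    {"dp":[0,0,-1],"spin":0,"hand":87},
    {"dp":[0,0,-1],"spin":0,"hand":87},
  ],
)

```text
time: 0.75
ee_pos: [0.267, -0.5659, 0.4801]
eef_rot: [0.976, 0.219, 0.002, 0.005]
ft_force: [-0.4, -0.6, 0.2]
width: 0.0871
grip_force: 0.0
```

Call:
carry_out(
  deltas=[
    {"dp":[0,0,-0.2],"spin":0,"hand":87},
    {"dp":[0,0,-0.4],"spin":0,"hand":87},
    {"dp":[0,0,-0.6],"spin":0,"hand":87},
    {"dp":[0,0,-0.8],"spin":0,"hand":87},
    {"dp":[0,0,-1],"spin":0,"hand":87},
    {"dp":[0,0,-1],"spin":0,"hand":87},
  ],
)

```text
time: 1.35
ee_pos: [0.2521, -0.5334, 0.5887]
eef_rot: [0.975, 0.219, 0.008, 0.031]
ft_force: [0.3, -0.0, 0.2]
width: 0.0866
grip_force: 0.0
```

```bash
python3 - <<'E'
from h import *
s=read_state();print(s['joint_positions'].round(3),s['ee_pos'],s['eef_rot'],Ro.from_quat(s['eef_rot']).as_matrix()[:,2])
E
```

```text
[ 0.797  0.35   0.47   0.697 -0.186  2.058  0.014] [ 0.2520669  -0.53337133  0.58869468] [0.97526015 0.21871596 0.00765404 0.03118297] [ 0.0285698  -0.0574749  -0.99793808]
```

Call:
carry_out(
  deltas=[
    {"dp":[0,0,0],"spin":0,"hand":87},
    {"dp":[0,0,0],"spin":0,"hand":87},
  ],
)

```text
time: 1.55
ee_pos: [0.2526, -0.534, 0.5879]
eef_rot: [0.975, 0.219, 0.007, 0.031]
ft_force: [0.6, -0.4, 0.2]
width: 0.0873
grip_force: 0.0
```

Call:
carry_out(
  deltas=[
    {"dp":[0,0,0.2],"spin":0,"hand":87},
    {"dp":[0,0,0.4],"spin":0,"hand":87},
    {"dp":[0,0,0.4],"spin":0,"hand":87},
  ],
)

```text
time: 1.85
ee_pos: [0.2544, -0.5371, 0.4772]
eef_rot: [0.976, 0.219, 0.005, 0.021]
ft_force: [0.6, -0.2, -0.0]
width: 0.0871
grip_force: 0.0
```

The commanded pose takes over what the arm actually reached, so tilt gained at the reach limit persists. Driving upward at azimuth about -90° should lean the tool toward -y, along the press axis. I'll go there and build up the tilt.

Call:
carry_out(
  deltas=[
    {"dp":[-0.2,-0.05,0]},
    {"dp":[-0.38,-0.09,0]},
    {"dp":[-0.56,-0.14,0]},
    {"dp":[-0.74,-0.18,0]},
    {"dp":[-0.95,-0.23,0]},
    {"dp":[-0.95,-0.23,0]},
    {"dp":[-0.95,-0.23,0]},
  ],
)

```text
schema error: expected keys hand, dp, spin
```

Call:
carry_out(
  deltas=[
    {"dp":[0,0,-0.5]},
    {"dp":[0,0,-1]},
    {"dp":[0,0,-1]},
    {"dp":[0,0,-1]},
  ],
)

```text
schema error: expected keys hand, dp, spin
```

Call:
carry_out(
  deltas=[
    {"dp":[0,0,-1]},
    {"dp":[0,0,-1]},
    {"dp":[0,0,-1]},
    {"dp":[0,0,-1]},
  ],
)

```text
schema error: expected keys hand, dp, spin
```

Call:
carry_out(
  deltas=[
    {"dp":[0,0,-1]},
    {"dp":[0,0,-1]},
    {"dp":[0,0,-1]},
    {"dp":[0,0,-1]},
  ],
)

```text
schema error: expected keys hand, dp, spin
```

```bash
python3 - <<'E'
from h import *
s=read_state();print(s['joint_positions'].round(3),s['ee_pos'],Ro.from_quat(s['eef_rot']).as_matrix().round(3))
E
```

```text
[ 7.140e-01  2.440e-01  4.560e-01  1.075e+00 -1.100e-01  1.801e+00
 -1.000e-03] [ 0.25442825 -0.53705706  0.47715768] [[ 0.904  0.427  0.018]
 [ 0.427 -0.903 -0.04 ]
 [-0.     0.044 -0.999]]
```

Call:
carry_out(
  deltas=[
    {"dp":[-0.2,-0.05,0],"spin":0,"hand":87},
    {"dp":[-0.38,-0.09,0],"spin":0,"hand":87},
    {"dp":[-0.56,-0.14,0],"spin":0,"hand":87},
    {"dp":[-0.74,-0.18,0],"spin":0,"hand":87},
    {"dp":[-0.95,-0.23,0],"spin":0,"hand":87},
    {"dp":[-0.95,-0.23,0],"spin":0,"hand":87},
    {"dp":[-0.95,-0.23,0],"spin":0,"hand":87},
  ],
)

```text
time: 2.55
ee_pos: [0.0145, -0.5905, 0.4878]
eef_rot: [0.976, 0.217, 0.007, 0.033]
ft_force: [0.1, 0.6, 0.7]
width: 0.087
grip_force: 0.0
```

Call:
carry_out(
  deltas=[
    {"dp":[0,0,-0.5],"spin":0,"hand":87},
    {"dp":[0,0,-1],"spin":0,"hand":87},
    {"dp":[0,0,-1],"spin":0,"hand":87},
    {"dp":[0,0,-1],"spin":0,"hand":87},
  ],
)

```text
time: 2.95
ee_pos: [0.013, -0.5685, 0.6167]
eef_rot: [0.974, 0.219, 0.003, 0.056]
ft_force: [-0.2, -0.0, -0.5]
width: 0.0868
grip_force: 0.0
```

Call:
carry_out(
  deltas=[
    {"dp":[0,0,-1],"spin":0,"hand":87},
    {"dp":[0,0,-1],"spin":0,"hand":87},
    {"dp":[0,0,-1],"spin":0,"hand":87},
    {"dp":[0,0,-1],"spin":0,"hand":87},
  ],
)

```text
time: 3.35
ee_pos: [0.0102, -0.5288, 0.652]
eef_rot: [0.972, 0.218, -0.002, 0.083]
ft_force: [-0.4, -0.9, 0.5]
width: 0.0868
grip_force: 0.0
```

```bash
python3 - <<'E'
from h import *
s=read_state();print(s['joint_positions'].round(3),s['ee_pos'],Ro.from_quat(s['eef_rot']).as_matrix().round(3))
E
```

```text
[ 1.163  0.182  0.448  0.751 -0.131  2.059  0.398] [ 0.01020569 -0.52880602  0.65195779] [[ 0.905  0.425  0.033]
 [ 0.424 -0.891 -0.163]
 [-0.04   0.161 -0.986]]
```

Call:
carry_out(
  deltas=[
    {"dp":[-0.05,0.2,-1],"spin":0,"hand":87},
    {"dp":[-0.05,0.2,-1],"spin":0,"hand":87},
    {"dp":[-0.05,0.2,-1],"spin":0,"hand":87},
    {"dp":[-0.05,0.2,-1],"spin":0,"hand":87},
  ],
)

```text
time: 3.75
ee_pos: [0.0128, -0.5178, 0.6803]
eef_rot: [0.97, 0.216, -0.007, 0.112]
ft_force: [-0.4, -0.3, -0.2]
width: 0.0869
grip_force: 0.0
```

Call:
carry_out(
  deltas=[
    {"dp":[-0.05,0.2,-1],"spin":0,"hand":87},
    {"dp":[-0.05,0.2,-1],"spin":0,"hand":87},
    {"dp":[-0.05,0.2,-1],"spin":0,"hand":87},
    {"dp":[-0.05,0.2,-1],"spin":0,"hand":87},
  ],
)

```text
time: 4.15
ee_pos: [0.0155, -0.5019, 0.7093]
eef_rot: [0.966, 0.215, -0.012, 0.141]
ft_force: [-0.7, -1.1, 0.2]
width: 0.0868
grip_force: 0.0
```

Call:
carry_out(
  deltas=[
    {"dp":[-0.1,0.25,-1],"spin":0,"hand":87},
    {"dp":[-0.1,0.25,-1],"spin":0,"hand":87},
    {"dp":[-0.1,0.25,-1],"spin":0,"hand":87},
    {"dp":[-0.1,0.25,-1],"spin":0,"hand":87},
  ],
)

```text
time: 4.55
ee_pos: [0.0142, -0.4903, 0.7371]
eef_rot: [0.962, 0.214, -0.016, 0.17]
ft_force: [0.5, 1.0, -1.0]
width: 0.087
grip_force: 0.0
```

```bash
python3 - <<'E'
from h import *
s=read_state();print(s['joint_positions'].round(3),s['ee_pos'],Ro.from_quat(s['eef_rot']).as_matrix().round(3))
E
```

```text
[ 0.844  0.084  0.747  0.677 -0.115  2.058  0.375] [ 0.01420667 -0.49031106  0.73708538] [[ 0.908  0.417  0.041]
 [ 0.406 -0.85  -0.335]
 [-0.105  0.321 -0.941]]
```

Call:
carry_out(
  deltas=[
    {"dp":[-0.1,0.3,-1],"spin":0,"hand":87},
    {"dp":[-0.1,0.3,-1],"spin":0,"hand":87},
    {"dp":[-0.1,0.3,-1],"spin":0,"hand":87},
    {"dp":[-0.1,0.3,-1],"spin":0,"hand":87},
  ],
)

```text
time: 4.95
ee_pos: [0.0154, -0.4793, 0.7645]
eef_rot: [0.956, 0.212, -0.021, 0.2]
ft_force: [0.3, -0.1, 0.2]
width: 0.0869
grip_force: 0.0
```

Call:
carry_out(
  deltas=[
    {"dp":[-0.1,0.35,-1],"spin":0,"hand":87},
    {"dp":[-0.1,0.35,-1],"spin":0,"hand":87},
    {"dp":[-0.1,0.35,-1],"spin":0,"hand":87},
    {"dp":[-0.1,0.35,-1],"spin":0,"hand":87},
  ],
)

```text
time: 5.35
ee_pos: [0.0186, -0.4694, 0.7912]
eef_rot: [0.95, 0.211, -0.025, 0.228]
ft_force: [1.1, -0.3, -0.4]
width: 0.0873
grip_force: 0.0
```

Call:
carry_out(
  deltas=[
    {"dp":[-0.1,0.4,-1],"spin":0,"hand":87},
    {"dp":[-0.1,0.4,-1],"spin":0,"hand":87},
    {"dp":[-0.1,0.4,-1],"spin":0,"hand":87},
    {"dp":[-0.1,0.4,-1],"spin":0,"hand":87},
  ],
)

```text
time: 5.75
ee_pos: [0.0205, -0.4629, 0.8178]
eef_rot: [0.944, 0.205, -0.03, 0.257]
ft_force: [-0.1, -0.8, -0.6]
width: 0.087
grip_force: 0.0
```

```bash
cat > go.py <<'E'
# world target TCP + desired tool-x/y alignment -> shares
from h import *
import sys
def plan(P,ydir=None):
    s=read_state(); R=Ro.from_quat(s['eef_rot']).as_matrix()
    d=R.T@(np.array(P)-s['ee_pos'])/0.25; a=0
    if ydir is not None:
        y=R.T@np.array(ydir); a=np.arctan2(-y[0],y[1]); a=(a+np.pi/2)%np.pi-np.pi/2
    print('dp',d.round(3),'spin',round(a/np.pi,3)); return R
E
python3 - <<'E'
from go import *
s=read_state();print(s['joint_positions'].round(3),s['ee_pos'],Ro.from_quat(s['eef_rot']).as_matrix().round(3))
# fine measure from top image: die edges
k=cal('top')
P=lambda x,y,z:onz(k,(380+x/4,210+y/4),z)
for q in [(42,90),(45,192),(210,180)]: print('die',P(*q,.05).round(4))
print('head',P(181,115,.184).round(4)); 
for q in [(115,80),(355,92),(352,180)]: print('arm',P(*q,.13).round(4))
for q in [(60,225),(290,237),(68,60)]: print('base',P(*q,.012).round(4))
plan([0.515,-0.02,0.22],[1,0,0])
E
```

```text
[ 0.436  0.043  1.125  0.54  -0.089  2.058  0.346] [ 0.02049461 -0.4629059   0.81783924] [[ 0.914  0.403  0.049]
 [ 0.372 -0.783 -0.498]
 [-0.162  0.473 -0.866]]
die [ 0.5464 -0.1541  0.05  ]
die [ 0.4873 -0.153   0.05  ]
die [ 0.4929 -0.2484  0.05  ]
head [ 0.5169 -0.1989  0.184 ]
arm [ 0.5416 -0.1791  0.13  ]
arm [ 0.5335 -0.3066  0.13  ]
arm [ 0.4869 -0.3011  0.13  ]
base [ 0.4698 -0.1677  0.012 ]
base [ 0.4609 -0.3044  0.012 ]
base [ 0.569  -0.1776  0.012 ]
dp [ 2.855 -1.722  1.286] spin -0.368
```

Call:
carry_out(
  deltas=[
    {"dp":[0.18,0,0.08],"spin":0,"hand":87},
    {"dp":[0.36,-0.01,0.16],"spin":0,"hand":87},
    {"dp":[0.54,-0.01,0.24],"spin":0,"hand":87},
    {"dp":[0.71,-0.02,0.32],"spin":0,"hand":87},
    {"dp":[0.71,-0.02,0.32],"spin":0,"hand":87},
  ],
)

```text
time: 6.25
ee_pos: [0.1901, -0.4297, 0.7159]
eef_rot: [0.943, 0.211, -0.029, 0.257]
ft_force: [0.3, -1.4, -0.2]
width: 0.0871
grip_force: 0.0
```

Call:
carry_out(
  deltas=[
    {"dp":[0.18,0,0.08],"spin":0,"hand":87},
    {"dp":[0.36,-0.01,0.16],"spin":0,"hand":87},
    {"dp":[0.54,-0.01,0.24],"spin":0,"hand":87},
    {"dp":[0.71,-0.02,0.32],"spin":0,"hand":87},
    {"dp":[0.71,-0.02,0.32],"spin":0,"hand":87},
    {"dp":[0.71,-0.02,0.32],"spin":0,"hand":87},
  ],
)

```text
time: 6.85
ee_pos: [0.3522, -0.3993, 0.6159]
eef_rot: [0.943, 0.21, -0.03, 0.257]
ft_force: [-1.0, 0.3, 0.6]
width: 0.087
grip_force: 0.0
```

```bash
python3 - <<'E'
from go import *
s=read_state();print(s['joint_positions'].round(3),s['ee_pos'],Ro.from_quat(s['eef_rot']).as_matrix().round(3))
plan([0.515,-0.02,0.22],[1,0,0])
E
```

```text
[ 0.102 -0.116  0.32   1.22   0.489  1.725 -0.554] [ 0.35217626 -0.3993137   0.61590853] [[ 0.91   0.412  0.051]
 [ 0.381 -0.78  -0.497]
 [-0.165  0.472 -0.866]]
dp [ 1.431 -1.662  0.651] spin -0.365
```

Call:
carry_out(
  deltas=[
    {"dp":[0.12,-0.14,0.055],"spin":0,"hand":87},
    {"dp":[0.24,-0.28,0.11],"spin":0,"hand":87},
    {"dp":[0.36,-0.42,0.165],"spin":0,"hand":87},
    {"dp":[0.48,-0.56,0.22],"spin":0,"hand":87},
    {"dp":[0.6,-0.7,0.275],"spin":0,"hand":87},
    {"dp":[0.715,-0.83,0.325],"spin":0,"hand":87},
    {"dp":[0.715,-0.83,0.325],"spin":0,"hand":87},
  ],
)

```text
time: 7.55
ee_pos: [0.4341, -0.2071, 0.4165]
eef_rot: [0.942, 0.212, -0.03, 0.257]
ft_force: [0.5, 0.1, 1.0]
width: 0.0868
grip_force: 0.0
```

Call:
carry_out(
  deltas=[
    {"dp":[0.12,-0.14,0.055],"spin":-0.045,"hand":87},
    {"dp":[0.24,-0.28,0.11],"spin":-0.09,"hand":87},
    {"dp":[0.36,-0.42,0.165],"spin":-0.135,"hand":87},
    {"dp":[0.48,-0.56,0.22],"spin":-0.18,"hand":87},
    {"dp":[0.6,-0.7,0.275],"spin":-0.225,"hand":87},
    {"dp":[0.715,-0.83,0.325],"spin":-0.27,"hand":87},
    {"dp":[0.715,-0.83,0.325],"spin":-0.315,"hand":87},
    {"dp":[0.715,-0.83,0.325],"spin":-0.365,"hand":87},
    {"dp":[0.715,-0.83,0.325],"spin":-0.365,"hand":87},
  ],
)

```text
time: 8.45
ee_pos: [0.5168, -0.0224, 0.2237]
eef_rot: [0.678, 0.687, -0.164, 0.201]
ft_force: [0.4, 0.3, -0.9]
width: 0.087
grip_force: 0.0
```

```bash
python3 - <<'E'
from go import *
s=read_state();print(s['joint_positions'].round(3),s['ee_pos'],Ro.from_quat(s['eef_rot']).as_matrix().round(3))
im=camera('wrist');cv2.imwrite('pics/w1.png',im[:,:,::-1]);np.savez('w1.npz',p=s['ee_pos'],q=s['eef_rot'])
E
```

```text
[-0.228  0.144 -0.172  1.792  0.534  1.401 -0.531] [ 0.5167676  -0.02240784  0.22366848] [[ 0.001  0.998  0.055]
 [ 0.867  0.026 -0.498]
 [-0.499  0.048 -0.865]]
```

View pics/w1.png

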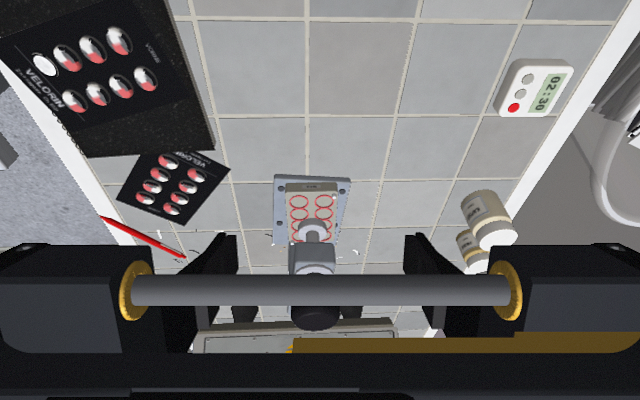

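The wrist view shows die_1 from its front. The front face is at rows 183-192, columns 286-337, the base plate lies around it, and the ram and arm are behind. I'll segment the warm-coloured die here and in the top image.

```bash
python3 - <<'E'
from go import *
im=cv2.imread('pics/w1.png').astype(int)
for r in (178,182,185,188,191,194,200,210): print(r,[(int(c),tuple(im[r,c,::-1])) for c in range(276,350,6)])
print([ (r,tuple(im[r,312,::-1])) for r in range(170,240,3)])
t=cv2.imread('pics/top0.png').astype(int)
for c in (386,388,390,392,394,396): print(c,tuple(t[245,c,::-1]),tuple(t[236,c,::-1]))
E
```

```text
178 [(276, (np.int64(125), np.int64(131), np.int64(139))), (282, (np.int64(112), np.int64(115), np.int64(122))), (288, (np.int64(103), np.int64(105), np.int64(111))), (294, (np.int64(100), np.int64(101), np.int64(108))), (300, (np.int64(96), np.int64(98), np.int64(104))), (306, (np.int64(93), np.int64(98), np.int64(102))), (312, (np.int64(94), np.int64(95), np.int64(100))), (318, (np.int64(93), np.int64(96), np.int64(102))), (324, (np.int64(92), np.int64(95), np.int64(100))), (330, (np.int64(94), np.int64(96), np.int64(101))), (336, (np.int64(86), np.int64(92), np.int64(95))), (342, (np.int64(89), np.int64(91), np.int64(95))), (348, (np.int64(87), np.int64(90), np.int64(94)))]
182 [(276, (np.int64(158), np.int64(167), np.int64(184))), (282, (np.int64(153), np.int64(164), np.int64(179))), (288, (np.int64(150), np.int64(159), np.int64(172))), (294, (np.int64(150), np.int64(159), np.int64(173))), (300, (np.int64(136), np.int64(140), np.int64(148))), (306, (np.int64(136), np.int64(139), np.int64(147))), (312, (np.int64(122), np.int64(126), np.int64(127))), (318, (np.int64(124), np.int64(
[... 5662 characters left out ...]
, np.int64(109))), (236, (np.int64(108), np.int64(107), np.int64(108))), (239, (np.int64(108), np.int64(105), np.int64(108)))]
386 (np.int64(129), np.int64(129), np.int64(130)) (np.int64(128), np.int64(129), np.int64(130))
388 (np.int64(121), np.int64(122), np.int64(124)) (np.int64(117), np.int64(119), np.int64(118))
390 (np.int64(100), np.int64(97), np.int64(93)) (np.int64(127), np.int64(126), np.int64(121))
392 (np.int64(132), np.int64(131), np.int64(126)) (np.int64(140), np.int64(111), np.int64(110))
394 (np.int64(131), np.int64(130), np.int64(125)) (np.int64(131), np.int64(128), np.int64(123))
396 (np.int64(133), np.int64(128), np.int64(123)) (np.int64(129), np.int64(128), np.int64(123))
```

Call:
carry_out(
  deltas=[
    {"dp":[0,-0.01,0.2],"spin":0,"hand":87},
    {"dp":[0,-0.02,0.4],"spin":0,"hand":87},
    {"dp":[0,-0.02,0.4],"spin":0,"hand":87},
    {"dp":[0,-0.02,0.4],"spin":0,"hand":87},
  ],
)

```text
time: 8.9
ee_pos: [0.5164, -0.0723, 0.1361]
eef_rot: [0.68, 0.685, -0.164, 0.201]
ft_force: [1.0, 1.0, -0.2]
width: 0.0871
grip_force: 0.0
```

```bash
cat > dm.py <<'E'
from go import *
def fit(p,ax):  # line: other = a*ax+b, robust
    p=np.array(p,float)
    for _ in range(4):
        c=np.polyfit(p[:,ax],p[:,1-ax],1); r=abs(np.polyval(c,p[:,ax])-p[:,1-ax]); p=p[r<=max(1,2*np.median(r))]
    return c
def die(im,x0,x1,y0,y1):
    i=im.astype(int); m=((i[...,0]-i[...,2]>=3)&(i[...,0]>145)).astype(np.uint8)
    z=np.zeros_like(m); z[y0:y1,x0:x1]=m[y0:y1,x0:x1]; z=cv2.morphologyEx(z,cv2.MORPH_CLOSE,np.ones((5,5)))
    n,l,st,_=cv2.connectedComponentsWithStats(z); b=1+np.argmax(st[1:,4]); x,y,w,h,_=st[b]; z=l==b
    F=[(c,np.argmax(z[:,c])-.5) for c in range(x+w//6,x+w-w//6)]
    rows=range(y+h//8,y+h//2); L=[(np.argmax(z[r])-.5,r) for r in rows]; Rr=[(z.shape[1]-np.argmax(z[r][::-1])-.5,r) for r in rows]
    f=fit(F,0); o=[]
    for e in (fit(L,1),fit(Rr,1)):
        u=(e[0]*f[1]+e[1])/(1-e[0]*f[0]); v=f[0]*u+f[1]; o.append((u,v)); o.append((e[0]*(v+h*.45)+e[1],v+h*.45))
    return np.array(o),st[b]
E
python3 - <<'E'
from dm import *
d=np.load('w1.npz');s1=dict(ee_pos=d['p'],eef_rot=d['q'])
s=read_state();im=camera('wrist');cv2.imwrite('pics/w2.png',im[:,:,::-1]);np.savez('w2.npz',p=s['ee_pos'],q=s['eef_rot'])
print(s['ee_pos'])
a,sa=die(cv2.imread('pics/w1.png')[:,:,::-1],270,350,170,235); k1=cal('wrist',s1);k2=cal('wrist',s)
z=proj(k2,np.array([[.455,-.153,.05],[.575,-.153,.05],[.517,-.19,.05]])).round();print(z)
b,sb=die(im,int(z[0,0]-0),int(z[1,0]),int(z[0,1])-40,int(z[2,1])+20)
print(a.round(1),sa,b.round(1),sb)
for i in (0,2): print(tri(k1,a[i],k2,b[i]))
for k,p in ((k1,a),(k2,b)): print(np.array([onz(k,q,.05) for q in p]).round(4))
E
```

```text
[ 0.51638743 -0.07230872  0.13612853]
[[243. 225.]
 [380. 222.]
 [314. 248.]]
[[284.6 192. ]
 [286.5 211.8]
 [337.5 190.7]
 [336.  210.5]] [ 285  191   53   44 1702] [[277.5 203.7]
 [280.1 224.4]
 [348.3 237.8]
 [345.7 258.5]] [ 281  222   99   46 2574]
(array([ 0.46701868, -0.36589662, -0.16682062]), np.float64(0.01187653057038002))
(array([ 0.5359535 , -0.08233142,  0.11866101]), np.float64(0.004699837209737192))
[[ 0.4874 -0.1518  0.05  ]
 [ 0.488  -0.1863  0.05  ]
 [ 0.5485 -0.1509  0.05  ]
 [ 0.5489 -0.1855  0.05  ]]
[[ 0.4868 -0.1263  0.05  ]
 [ 0.4872 -0.1529  0.05  ]
 [ 0.5486 -0.175   0.05  ]
 [ 0.5488 -0.2091  0.05  ]]
```

```bash
python3 - <<'E'
from dm import *
ks=[]
for n in ('w1','w2'):
    d=np.load(n+'.npz');ks.append(cal('wrist',dict(ee_pos=d['p'],eef_rot=d['q'])))
im=cv2.imread('pics/w2.png')[:,:,::-1]
a,_=die(cv2.imread('pics/w1.png')[:,:,::-1],270,350,170,235)
b,sb=die(im,272,352,205,270); print(b.round(1),sb)
for i in (0,2): print(tri(ks[0],a[i],ks[1],b[i]))
print([tuple(map(int,im[r,312])) for r in range(206,236,2)])
E
```

```text
[[279.9 223.2]
 [282.6 244.8]
 [350.4 221.2]
 [347.7 242.8]] [ 281  222   71   48 2565]
(array([ 0.48707719, -0.15382177,  0.04790248]), np.float64(0.0003591803716493639))
(array([ 0.54843149, -0.15078807,  0.05012978]), np.float64(1.4105449330255068e-06))
[(152, 159, 171), (150, 157, 172), (92, 89, 81), (98, 95, 89), (93, 93, 92), (103, 104, 102), (101, 97, 92), (97, 95, 86), (121, 119, 109), (169, 168, 162), (168, 168, 161), (168, 167, 158), (169, 168, 160), (169, 171, 162), (169, 166, 158)]
```

The two views put the die's top front corners at (0.487,-0.153) and (0.548,-0.151), z about 0.049. The width comes to 61 mm and the axis azimuth to about -89°, which agrees with the given sizes. I'll straddle the front end and grip.

Call:
carry_out(
  deltas=[
    {"dp":[-0.03,-0.005,0.14],"spin":0,"hand":87},
    {"dp":[-0.06,-0.01,0.28],"spin":0,"hand":87},
    {"dp":[-0.08,-0.015,0.38],"spin":0,"hand":87},
    {"dp":[-0.1,-0.02,0.46],"spin":0,"hand":87},
    {"dp":[-0.115,-0.02,0.52],"spin":0,"hand":87},
    {"dp":[-0.127,-0.02,0.574],"spin":0,"hand":87},
    {"dp":[-0.127,-0.02,0.574],"spin":0,"hand":87},
    {"dp":[-0.127,-0.02,0.574],"spin":0,"hand":87},
  ],
)

```text
time: 9.75
ee_pos: [0.5199, -0.1697, 0.0276]
eef_rot: [0.679, 0.687, -0.163, 0.201]
ft_force: [-0.3, 1.0, -0.5]
width: 0.0871
grip_force: 0.0
```

```bash
python3 - <<'E'
from dm import *
s=read_state();R=Ro.from_quat(s['eef_rot']).as_matrix();print(s['ee_pos'],(s['ee_pos']-.019*R[:,2]),R.round(3),s['ft_force'])
a=camera('wrist')[:,:,::-1]; b=camera('scene')[:,:,::-1]; t=camera('top')[:,:,::-1]
o=np.zeros((600,800,3),np.uint8); o[:300,:480]=cv2.resize(a[100:400],(480,225+75)) 
o[300:,:400]=cv2.resize(b[150:240,320:440],(400,300)); o[300:,400:]=cv2.resize(t[205:280,370:470],(400,300))
cv2.imwrite('pics/g1.png',o)
E
```

```text
[ 0.51991985 -0.16967758  0.02760247] [ 0.51886986 -0.16022218  0.04404914] [[ 0.002  0.998  0.055]
 [ 0.867  0.026 -0.498]
 [-0.498  0.049 -0.866]] [-0.31296215  1.03697624 -0.54869319]
```

View pics/g1.png

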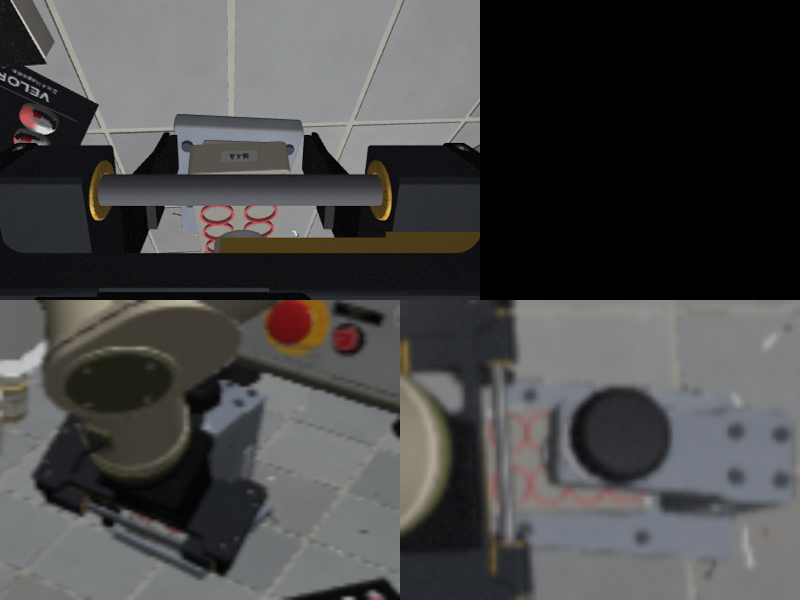

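The fingers straddle the die's front end: in the wrist inset the front face is at about (240,155), between the fingers at (155,185) and (330,185). The top view shows the body clear of the arm and head. Closing.

Call:
carry_out(
  deltas=[
    {"dp":[0,0,0],"spin":0,"hand":70},
    {"dp":[0,0,0],"spin":0,"hand":64},
    {"dp":[0,0,0],"spin":0,"hand":58},
    {"dp":[0,0,0],"spin":0,"hand":56},
    {"dp":[0,0,0],"spin":0,"hand":56},
    {"dp":[0,0,0],"spin":0,"hand":56},
  ],
  force=30,
)

```text
time: 10.5
ee_pos: [0.5193, -0.1703, 0.0271]
eef_rot: [0.679, 0.687, -0.164, 0.201]
ft_force: [-2.0, 0.3, 1.6]
width: 0.0618
grip_force: 29.9
```

Call:
carry_out(
  deltas=[
    {"dp":[0.03,0.003,-0.019],"spin":0,"hand":56},
    {"dp":[0.07,0.007,-0.043],"spin":0,"hand":56},
    {"dp":[0.12,0.011,-0.073],"spin":0,"hand":56},
    {"dp":[0.17,0.016,-0.102],"spin":0,"hand":56},
    {"dp":[0.22,0.02,-0.132],"spin":0,"hand":56},
    {"dp":[0.27,0.025,-0.161],"spin":0,"hand":56},
    {"dp":[0.32,0.03,-0.191],"spin":0,"hand":56},
    {"dp":[0.377,0.035,-0.225],"spin":0,"hand":56},
    {"dp":[0.377,0.035,-0.225],"spin":0,"hand":56},
  ],
  force=50,
)

```text
time: 11.4
ee_pos: [0.5258, -0.0569, 0.0291]
eef_rot: [0.678, 0.688, -0.163, 0.201]
ft_force: [-1.0, -0.1, -2.2]
width: 0.0615
grip_force: 49.8
```

```bash
python3 - <<'E'
from dm import *
s=read_state();print(s['ee_pos'],s['width'],s['ft_force'],s['torque'])
t=camera('top');cv2.imwrite('pics/t2.png',t[:,:,::-1])
k=cal('top')
# stand top-plate + foot from top0, scene0: segment
i=cv2.imread('pics/top0.png').astype(int); 
for v in (262,270,280,290): print(v,[tuple(map(int,i[v,u,::-1])) for u in range(224,282,3)])
E
```

```text
[ 0.52584081 -0.05688906  0.02907569] 0.061507491708712336 [-0.95140144 -0.07897808 -2.2324266 ] [ 1.03114306 -0.02267459  0.04254272]
262 [(126, 128, 128), (126, 127, 127), (127, 127, 129), (129, 129, 130), (136, 134, 131), (127, 125, 125), (126, 125, 126), (135, 135, 135), (148, 150, 154), (146, 148, 155), (161, 164, 171), (159, 163, 172), (161, 164, 173), (159, 163, 172), (105, 108, 114), (139, 143, 150), (136, 137, 142), (124, 123, 122), (127, 126, 125), (125, 124, 123)]
270 [(126, 127, 128), (147, 149, 153), (135, 139, 147), (137, 141, 149), (153, 153, 159), (144, 144, 151), (143, 144, 150), (143, 143, 150), (141, 142, 149), (143, 143, 149), (141, 141, 149), (141, 142, 148), (140, 141, 147), (141, 141, 148), (149, 153, 161), (158, 162, 170), (154, 157, 165), (128, 127, 125), (127, 126, 125), (125, 124, 124)]
280 [(127, 128, 129), (129, 129, 132), (156, 160, 169), (156, 160, 168), (143, 146, 154), (142, 144, 150), (140, 140, 148), (140, 141, 148), (141, 141, 148), (140, 141, 147), (139, 141, 147), (139, 141, 146), (140, 141, 148), (140, 141, 148), (140, 141, 147), (157, 161, 169), (159, 161, 170), (122, 119, 118), (125, 122, 121), (126, 125, 124)]
290 [(127, 128, 129), (128, 129, 129), (154, 158, 167), (155, 158, 167), (154, 158, 166), (139, 140, 146), (140, 141, 147), (139, 140, 147), (139, 141, 147), (139, 140, 146), (143, 144, 151), (135, 136, 142), (152, 155, 162), (147, 151, 158), (154, 158, 165), (110, 112, 118), (118, 120, 126), (147, 149, 156), (132, 130, 130), (130, 129, 127)]
```

```bash
cat > st.py <<'E'
from dm import *
def foot(im,k,win,z=.008,thr=6):
    x0,x1,y0,y1=win; i=im.astype(int); m=np.zeros(i.shape[:2],np.uint8)
    m[y0:y1,x0:x1]=(i[...,2]-i[...,0]>=thr)[y0:y1,x0:x1]
    m=cv2.morphologyEx(m,cv2.MORPH_OPEN,np.ones((3,3)));n,l,stt,_=cv2.connectedComponentsWithStats(m);b=1+np.argmax(stt[1:,4])
    c=max(cv2.findContours((l==b).astype(np.uint8),0,1)[0],key=cv2.contourArea); h=cv2.convexHull(c)[:,0]
    W=np.array([onz(k,p,z)[:2] for p in h.astype(float)])
    r=cv2.minAreaRect((W*1000).astype(np.float32)); return r,stt[b],W
E
python3 - <<'E'
from st import *
for f in ('top0','t2'):
    r,s,W=foot(cv2.imread(f'pics/{f}.png')[:,:,::-1],cal('top'),(215,290,245,312)); print(f,r,s)
    print(cv2.boxPoints(r).round(1).tolist())
r,s,W=foot(cv2.imread('pics/scene0.png')[:,:,::-1],cal('scene'),(295,365,280,340)); print('scene',r,s)
r,s,W=foot(cv2.imread('pics/top0.png')[:,:,::-1],cal('top'),(230,292,192,240)); print('standb',r,s)
E
```

```text
top0 ((443.4087829589844, 177.01766967773438), (84.19618225097656, 110.44332122802734), 7.949702739715576) [ 227  259   49   42 1631]
[[394.1000061035156, 225.89999389648438], [409.3999938964844, 116.5], [492.70001220703125, 128.10000610351562], [477.5, 237.5]]Traceback (most recent call last):
  File "<stdin>", line 3, in <module>
  File "st.py", line 5, in foot
    m=cv2.morphologyEx(m,cv2.MORPH_OPEN,np.ones((3,3)));n,l,stt,_=cv2.connectedComponentsWithStats(m);b=1+np.argmax(stt[1:,4])
                                                                                                          ~~~~~~~~~^^^^^^^^^^^
    return _wrapfunc(a, 'argmax', axis=axis, out=out, **kwds)
    return bound(*args, **kwds)
ValueError: attempt to get argmax of an empty sequence
```

Call:
carry_out(
  deltas=[
    {"dp":[-0.07,0.02,-0.12],"spin":0,"hand":56},
    {"dp":[-0.14,0.03,-0.24],"spin":0,"hand":56},
    {"dp":[-0.2,0.03,-0.35],"spin":0,"hand":56},
    {"dp":[-0.2,0.03,-0.35],"spin":0,"hand":56},
  ],
)

```text
time: 11.85
ee_pos: [0.5298, -0.0604, 0.1344]
eef_rot: [0.68, 0.686, -0.161, 0.203]
ft_force: [0.3, -0.8, -2.9]
width: 0.0614
grip_force: 49.8
```

```bash
cat > pl.py <<'E'
from st import *
def yaw(a): return Ro.from_euler('z',a,degrees=True).as_matrix()
R0=Ro.from_quat([0.679,0.687,-0.164,0.201]).as_matrix(); p0=np.array([.5193,-.1703,.0271])
D0=yaw(-88.5); c0=np.array([.5189,-.201,.034])
RD=R0.T@D0; pD=R0.T@(c0-p0)           # die in tool
ST=np.array([.4427,.1820,.034]); SY=-82.
def go(C,yw):
    s=read_state(); R=Ro.from_quat(s['eef_rot']).as_matrix(); best=None
    cur=R@RD; print('die now',(s['ee_pos']+R@pD).round(4),'yaw',np.degrees(np.arctan2(cur[1,0],cur[0,0])).round(2),'z-axis',cur[:,2].round(3))
    a=0.
    for _ in range(20):
        c=R@Ro.from_euler('z',a).as_matrix()@RD; a-= (np.radians(yw)-np.arctan2(c[1,0],c[0,0]))
    R1=R@Ro.from_euler('z',a).as_matrix(); c=R1@RD; P=np.array(C)-R1@pD
    print('dp',(R.T@(P-s['ee_pos'])/.25).round(4),'spin',round(a/np.pi,4),'zaxis',c[:,2].round(3),'yaw',np.degrees(np.arctan2(c[1,0],c[0,0])).round(2))
E
python3 - <<'E'
from pl import *
P=np.array([ST+yaw(SY)@[x,y,0] for x,y in((-25,28),(-25,-28),(45,-28),(45,28))]) if 0 else np.array([ST+yaw(SY)@[x/1e3,y/1e3,0] for x,y in((-25,28),(-25,-28),(45,-28),(45,28))])
print('scene',proj(cal('scene'),P).round(1).tolist());print('top',proj(cal('top'),P).round(1).tolist())
k1,k2=cal('top'),cal('scene')
go(ST+[0,0,.08],SY)
E
```

```text
scene [[312.6, 308.2], [334.7, 317.1], [346.2, 295.7], [325.1, 287.8]]
top [[234.8, 269.2], [237.6, 293.5], [267.6, 288.8], [264.6, 264.6]]
die now [ 0.5293 -0.0911  0.1412] yaw -88.53 z-axis [-0.007 -0.001  1.   ]
dp [ 0.9987 -0.3414 -0.4694] spin -0.0419 zaxis [0.058 0.01  0.998] yaw -82.0
```

Call:
carry_out(
  deltas=[
    {"dp":[0.13,-0.04,-0.06],"spin":0,"hand":56},
    {"dp":[0.28,-0.09,-0.13],"spin":0,"hand":56},
    {"dp":[0.43,-0.14,-0.2],"spin":-0.01,"hand":56},
    {"dp":[0.58,-0.19,-0.27],"spin":-0.02,"hand":56},
    {"dp":[0.73,-0.24,-0.34],"spin":-0.03,"hand":56},
    {"dp":[0.88,-0.3,-0.41],"spin":-0.042,"hand":56},
    {"dp":[0.998,-0.341,-0.469],"spin":-0.042,"hand":56},
    {"dp":[0.998,-0.341,-0.469],"spin":-0.042,"hand":56},
    {"dp":[0.998,-0.341,-0.469],"spin":-0.042,"hand":56},
  ],
)

```text
time: 12.75
ee_pos: [0.4365, 0.2123, 0.1021]
eef_rot: [0.631, 0.731, -0.177, 0.19]
ft_force: [0.9, -1.2, -3.4]
width: 0.0621
grip_force: 49.8
```

```bash
python3 - <<'E'
from pl import *
go(ST+[0,0,.08],SY)
s=read_state()
w=camera('wrist')[:,:,::-1];t=camera('top')[:,:,::-1];c=camera('scene')[:,:,::-1]
for n,i in (('w3',w),('t3',t),('s3',c)): cv2.imwrite(f'pics/{n}.png',i)
np.savez('w3.npz',p=s['ee_pos'],q=s['eef_rot'])
o=np.zeros((600,800,3),np.uint8); o[:300,:480]=cv2.resize(w[100:400],(480,300)) 
o[300:,:400]=cv2.resize(c[250:340,270:390],(400,300)); o[300:,400:]=cv2.resize(t[235:310,210:310],(400,300))
cv2.imwrite('pics/g2.png',o)
E
```

```text
die now [0.4401 0.1818 0.1092] yaw -81.86 z-axis [0.066 0.012 0.998]
dp [-0.0105  0.0102 -0.0165] spin 0.0009 zaxis [0.064 0.012 0.998] yaw -82.0
```

View pics/g2.png

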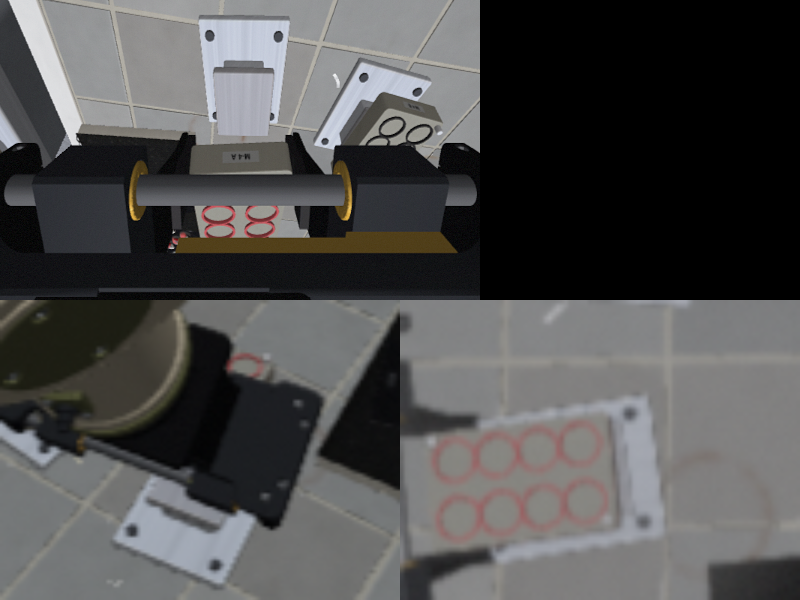

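The top inset shows the die over the stand with its rear end at (612,480), parallel to the foot. The wrist inset shows the empty stand's plate at (243,100) and its foot beyond. I'll measure the die's offset from the stand in both.

```bash
python3 - <<'E'
from pl import *
k=cal('top');i=cv2.imread('pics/t3.png')[:,:,::-1].astype(int)
m=np.zeros(i.shape[:2],np.uint8); m[258:302,216:268]=(i[...,0]-i[...,2]>=2)[258:302,216:268]
m=cv2.morphologyEx(m,cv2.MORPH_CLOSE,np.ones((5,5)));m=cv2.morphologyEx(m,cv2.MORPH_OPEN,np.ones((5,5)))
n,l,st,_=cv2.connectedComponentsWithStats(m);b=1+np.argmax(st[1:,4]);z=l==b;print(st[b])
x,y,w,h,_=st[b]
T=fit([(c,np.argmax(z[:,c])-.5) for c in range(x+w//3,x+w-4)],0);B=fit([(c,400-np.argmax(z[::-1,c])-.5) for c in range(x+w//3,x+w-4)],0)
Rr=fit([(640-np.argmax(z[r][::-1])-.5,r) for r in range(y+h//4,y+h*3//4)],1)
def X(f,e): u=(e[0]*f[1]+e[1])/(1-e[0]*f[0]); return (u,f[0]*u+f[1])
A,C=X(T,Rr),X(B,Rr); zt=.1252
a,c=onz(k,A,zt),onz(k,C,zt); print('rear corners',A,C,a.round(4),c.round(4),'w',np.linalg.norm(a-c))
for f in (T,B): 
    p,q=onz(k,(225,np.polyval(f,225)),zt),onz(k,(255,np.polyval(f,255)),zt); print('side az',np.degrees(np.arctan2(*(q-p)[[1,0]])))
ax=np.array([np.cos(np.radians(SY)),np.sin(np.radians(SY))]);print('centre',((a+c)/2)[:2]-.049*ax)
# wrist: foot & plate of stand
d=np.load('w3.npz');kw=cal('wrist',dict(ee_pos=d['p'],eef_rot=d['q']))
P=np.array([ST+yaw(SY)@np.array([x,y,zz])/1e3 for x,y,zz in((-50,42,-26),(-50,-42,-26),(-25,28,0),(-25,-28,0))]);pp=proj(kw,P);print('pred wrist',pp.round(1).tolist())
g=cv2.cvtColor(cv2.imread('pics/w3.png'),cv2.COLOR_BGR2GRAY)
im=cv2.imread('pics/w3.png'); cv2.imwrite('pics/w3c.png',cv2.resize(im[110:245,240:400],None,fx=4.4,fy=4.4,interpolation=cv2.INTER_CUBIC))
E
```

```text
[ 216  258   49   41 1632]
rear corners (np.float64(261.7052631578946), np.float64(257.5)) (np.float64(264.93686984474857), np.float64(291.6114039167909)) [0.4877 0.1355 0.1252] [0.4168 0.1277 0.1252] w 0.07135287038640936
side az -90.7546840663883
side az -82.84316577715558
centre [0.44539645 0.18014143]
pred wrist [[388.1, 121.3], [263.9, 119.8], [366.5, 174.4], [283.8, 173.3]]
```

View pics/w3c.png

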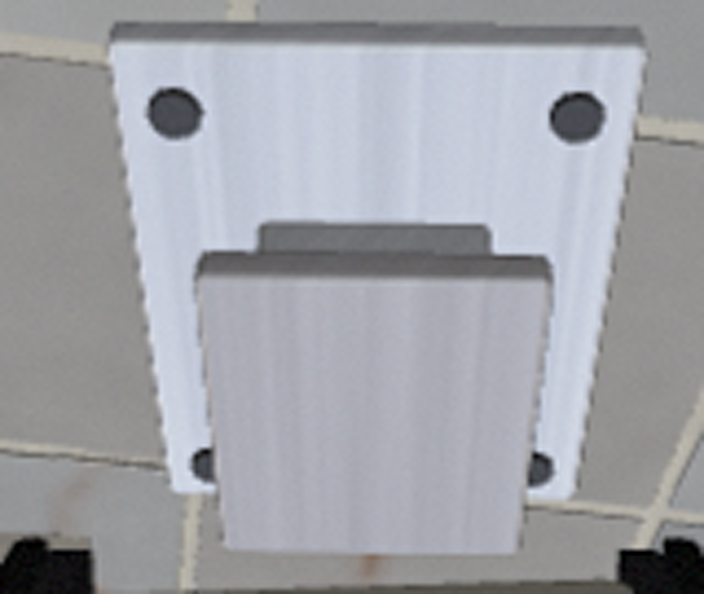

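The wrist crop puts the plate's front corners at (284.9,173.1) and (365.6,173.5), and the foot's at (264.9,120.1) and (386.5,120.8). All four are within 1-2 px of the prediction, so the stand pose holds. The die's rear corner in the top view agrees with the model to about 1 mm. Next I'll work out the descent.

```bash
python3 - <<'E'
from pl import *
go(ST+[0,0,.006],SY); go(ST,SY)
E
```

```text
die now [0.4408 0.1804 0.11  ] yaw -82.04 z-axis [0.065 0.012 0.998]
dp [0.1449 0.0135 0.2392] spin -0.0002 zaxis [0.065 0.012 0.998] yaw -82.0
die now [0.4408 0.1804 0.11  ] yaw -82.04 z-axis [0.065 0.012 0.998]
dp [0.157  0.0139 0.2599] spin -0.0002 zaxis [0.065 0.012 0.998] yaw -82.0
```

Call:
carry_out(
  deltas=[
    {"dp":[0.03,0.003,0.05],"spin":0,"hand":56},
    {"dp":[0.07,0.006,0.11],"spin":0,"hand":56},
    {"dp":[0.105,0.01,0.17],"spin":0,"hand":56},
    {"dp":[0.13,0.013,0.215],"spin":0,"hand":56},
    {"dp":[0.145,0.0135,0.239],"spin":0,"hand":56},
    {"dp":[0.145,0.0135,0.239],"spin":0,"hand":56},
    {"dp":[0.145,0.0135,0.239],"spin":0,"hand":56},
  ],
)

```text
time: 13.6
ee_pos: [0.4388, 0.2145, 0.0334]
eef_rot: [0.632, 0.73, -0.176, 0.19]
ft_force: [-0.0, 0.1, -2.5]
width: 0.0616
grip_force: 49.8
```

Call:
carry_out(
  deltas=[
    {"dp":[0.004,0,0.007],"spin":0,"hand":56},
    {"dp":[0.004,0,0.007],"spin":0,"hand":56},
    {"dp":[0.004,0,0.007],"spin":0,"hand":56},
  ],
)

```text
time: 13.9
ee_pos: [0.4388, 0.2144, 0.0316]
eef_rot: [0.632, 0.73, -0.176, 0.19]
ft_force: [0.0, 0.2, -2.2]
width: 0.0618
grip_force: 49.8
```

```bash
python3 - <<'E'
from pl import *
go(ST,SY); s=read_state(); print(s['ft_force'],s['torque'])
E
```

```text
die now [0.4424 0.1839 0.0386] yaw -81.91 z-axis [0.064 0.01  0.998]
dp [0.0023 0.0007 0.0198] spin 0.0006 zaxis [0.063 0.01  0.998] yaw -82.0
[ 0.04083249  0.22525516 -2.19662664] [1.00734074 0.05530597 0.00900568]
```

Call:
carry_out(
  deltas=[
    {"dp":[0,0,0.004],"spin":0,"hand":56},
    {"dp":[0,0,0.008],"spin":0,"hand":56},
    {"dp":[0,0,0.01],"spin":0,"hand":56},
    {"dp":[0,0,0.01],"spin":0,"hand":56},
  ],
)

```text
time: 14.3
ee_pos: [0.4388, 0.2129, 0.0291]
eef_rot: [0.632, 0.73, -0.177, 0.19]
ft_force: [1.1, -0.9, -2.7]
width: 0.0617
grip_force: 49.8
```

Call:
carry_out(
  deltas=[
    {"dp":[0,0,0.003],"spin":0,"hand":56},
    {"dp":[0,0,0.006],"spin":0,"hand":56},
    {"dp":[0,0,0.006],"spin":0,"hand":56},
  ],
)

```text
time: 14.6
ee_pos: [0.4389, 0.2129, 0.0285]
eef_rot: [0.632, 0.73, -0.176, 0.19]
ft_force: [-2.1, 2.4, 4.0]
width: 0.0615
grip_force: 49.7
```

```bash
python3 - <<'E'
from pl import *
go(ST,SY); s=read_state(); print(s['ft_force'],s['torque'])
E
```

```text
die now [0.4425 0.1824 0.0355] yaw -81.88 z-axis [0.064 0.01  0.998]
dp [0.0014 0.0009 0.0059] spin 0.0007 zaxis [0.063 0.01  0.998] yaw -82.0
[-2.06098096  2.37601483  4.01466899] [ 0.38539081  0.19465834 -0.2741905 ]
```

Call:
carry_out(
  deltas=[
    {"dp":[0,0,0],"spin":0,"hand":60},
    {"dp":[0,0,0],"spin":0,"hand":60},
  ],
  force=4,
)

```text
time: 14.8
ee_pos: [0.439, 0.2123, 0.0279]
eef_rot: [0.632, 0.73, -0.176, 0.19]
ft_force: [-0.3, 1.5, 0.0]
width: 0.0621
grip_force: 4.0
```

Call:
carry_out(
  deltas=[
    {"dp":[0,0,0],"spin":0,"hand":63},
    {"dp":[0,0,0],"spin":0,"hand":66},
    {"dp":[0,0,0],"spin":0,"hand":70},
    {"dp":[0,0,0],"spin":0,"hand":76},
    {"dp":[0,0,0],"spin":0,"hand":82},
    {"dp":[0,0,0],"spin":0,"hand":82},
  ],
)

```text
time: 15.4
ee_pos: [0.4389, 0.2123, 0.0278]
eef_rot: [0.632, 0.73, -0.177, 0.19]
ft_force: [-0.1, 0.3, 0.2]
width: 0.0803
grip_force: 0.0
```

```bash
cat > td.py <<'E'
from pl import *
def edges(i,zt,rows,u0,u1,th=2):
    k=cal('top')
    w=(i[...,0].astype(int)-i[...,2])
    return w
E
python3 - <<'E'
from pl import *
s=read_state(); R=Ro.from_quat(s['eef_rot']).as_matrix(); print(s['ee_pos'],s['width'],s['ft_force'])
y=np.array([R[0,0],R[1,0]]); print('lean az',np.degrees(np.arctan2(R[1,2],R[0,2])),'tooly',R[:,1].round(3))
t=camera('top');cv2.imwrite('pics/t4.png',t[:,:,::-1]); i=t.astype(int)
for v in (264,268,272,276,280,284,288,292,296): print(v,[int(i[v,u,0]-i[v,u,2]) for u in range(214,272)])
P=np.array([ST+yaw(SY)@np.array([x,y,16])/1e3 for x,y in((-49,31),(-49,-31),(49,-31),(49,31))]);print(proj(cal('top'),P).round(1).tolist())
E
```

```text
[0.43887846 0.21228775 0.0277991 ] 0.08034381571910236 [-0.05559222  0.34280404  0.20448832]
lean az -83.78411579033731 tooly [ 0.99   0.139 -0.018]
264 [-3, -4, -3, -3, -1, 0, -1, -2, -2, 0, -2, -1, -1, -2, -2, -3, -5, -5, -3, -4, -6, -7, -9, -9, -8, -9, -9, -10, -12, -12, -12, -13, -11, -12, -12, -12, -11, -12, -11, -9, -8, -8, -6, -5, -5, -2, -3, 1, 3, 3, 3, 6, -2, -8, -10, -12, -12, -12]
268 [-2, -4, -3, -5, -3, -1, -2, -3, -3, -1, -2, 0, -1, -5, -5, -4, 0, 1, 2, 2, 3, 5, 5, 9, 18, 23, 27, 25, 14, 8, 7, 10, 24, 35, 29, 27, 25, 26, 25, 19, 13, 30, 27, 13, 8, 7, 6, 11, 20, 27, 8, 5, 3, -9, -12, -12, -12, -12]
272 [-1, -3, -4, -4, -3, -1, -2, -1, -1, 1, 4, 10, 33, 34, 17, 8, 8, 7, 10, 20, 39, 42, 27, 9, 5, 5, 6, 5, 7, 12, 36, 38, 9, 5, 6, 5, 5, 6, 6, 15, 44, 30, 8, 5, 6, 5, 5, 6, 11, 25, 21, 8, 10, -3, -12, -12, -12, -12]
276 [-2, -3, -3, -3, -3, -2, -2, -1, -1, -1, 5, 17, 35, 10, 5, 5, 6, 5, 6, 10, 22, 50, 39, 19, 9, 7, 7, 6, 11, 23, 33, 15, 32, 32, 26, 21, 21, 23, 29, 18, 7, 7, 16, 24, 24, 25, 27, 18, 9, 5, 5, 6, 4, -1, -12, -12, -12, -12]
280 [-2, -2, -5, -4, -3, -3, -2, -2, -1, 
[... 443 characters left out ...]
, 14, 39, 10, 6, 6, 5, 5, 6, 5, 14, 42, 31, 9, 4, 5, 6, 6, 6, 8, 18, 39, 39, 16, 6, 5, 5, 7, 9, 21, 26, 15, 28, 29, 24, 19, 18, 19, 24, 11, -4, -2, 3, 7, -6, -11, -10]
292 [7, 7, 7, -2, -4, -3, -1, 6, 6, 6, 6, 6, 6, 13, 31, 34, 25, 22, 20, 23, 30, 24, 8, 7, 11, 22, 20, 24, 28, 17, 8, 5, 5, 5, 4, 5, 4, 0, 0, -1, -3, -6, -5, -7, -8, -8, -8, -10, -11, -10, -11, -11, -11, -11, -11, -10, -9, -10]
296 [3, -1, -1, -2, -5, -3, -4, -2, -1, 0, 0, 0, 2, 3, 2, 0, -4, -9, -10, -9, -7, -4, -9, -12, -12, -11, -11, -12, -12, -12, -13, -11, -12, -12, -11, -12, -11, -11, -12, -11, -10, -9, -9, -8, -7, -6, -6, -7, -5, -3, -1, 0, 0, 0, 2, 1, 0, 1]
[[222.9, 269.3], [225.8, 296.7], [268.7, 290.0], [265.2, 262.8]]
```

Call:
carry_out(
  deltas=[
    {"dp":[0,0,-0.08],"spin":0,"hand":87},
    {"dp":[0,0,-0.2],"spin":0,"hand":87},
    {"dp":[0.1,0,-0.35],"spin":0,"hand":87},
    {"dp":[0.2,0,-0.5],"spin":0,"hand":87},
    {"dp":[0.2,0,-0.5],"spin":0,"hand":87},
    {"dp":[0.2,0,-0.5],"spin":0,"hand":87},
  ],
)

```text
time: 16.05
ee_pos: [0.4254, 0.3183, 0.111]
eef_rot: [0.631, 0.731, -0.176, 0.19]
ft_force: [0.1, -1.2, -0.8]
width: 0.0871
grip_force: 0.0
```

```bash
python3 - <<'E'
from pl import *
s=read_state();w=camera('wrist');t=camera('top');np.savez('w5.npz',p=s['ee_pos'],q=s['eef_rot'])
cv2.imwrite('pics/w5.png',w[:,:,::-1]);cv2.imwrite('pics/t5.png',t[:,:,::-1])
kw=cal('wrist',s);print(s['ee_pos'])
P=lambda z,L:np.array([ST+yaw(SY)@np.array([x,y,z])/1e3 for x,y in L])
d=proj(kw,P(16,((-49,31),(-49,-31),(49,-31),(49,31))));f=proj(kw,P(-26,((-50,42),(-50,-42),(60,-42),(60,42))));print(d.round(1).tolist(),f.round(1).tolist())
a,st=die(w,int(d[:,0].min())-12,int(d[:,0].max())+12,int(d[:,1].min())-15,int(d[:,1].max())+10);print(a.round(1),st)
W=np.array([onz(kw,q,.05) for q in a]);print(W.round(4)); 
x0=min(f[:,0].min(),d[:,0].min())-12
o=w[:,:,::-1][int(d[:,1].min())-45:int(d[:,1].max())+25,int(x0):int(x0)+170]; print(o.shape,int(x0),int(d[:,1].min())-45)
cv2.imwrite('pics/w5c.png',cv2.resize(o,None,fx=4,fy=4,interpolation=cv2.INTER_CUBIC))
E
```

```text
[0.42537879 0.31830525 0.11101273]
[[356.2, 253.0], [282.3, 251.8], [289.7, 305.4], [348.8, 306.4]] [[365.7, 214.4], [274.7, 213.1], [283.7, 275.4], [356.2, 276.6]]
[[285.  251.5]
 [284.4 261.4]
 [343.7 252.8]
 [348.8 262.7]] [ 285  252   70   22 1110]
[[0.4074 0.2271 0.05  ]
 [0.4078 0.2119 0.05  ]
 [0.4563 0.2334 0.05  ]
 [0.4635 0.2193 0.05  ]]
(125, 170, 3) 262 206
```

View pics/w5c.png

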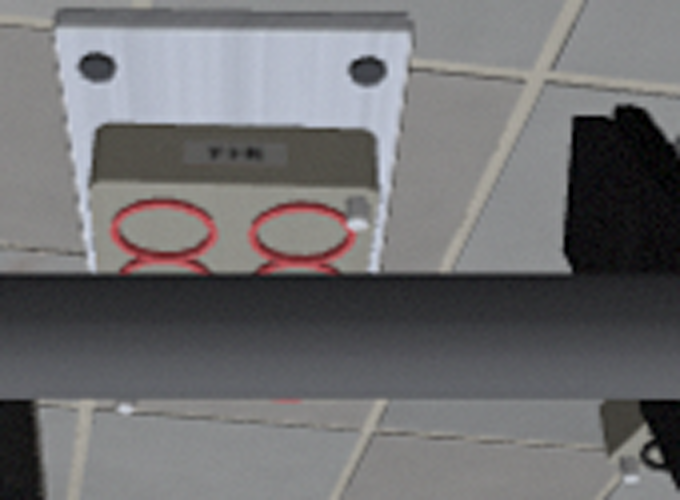

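The die's front corners are at (284.1,251.4) and (356.1,252.9) and the foot's at (275.4,211.9) and (364.9,213.1). So the die sits flat, within about 1 mm and 1° of true. Next I'll locate the palm head and move up and over.

```bash
python3 - <<'E'
from pl import *
r=[]
for n,w in (('top',(405,445,218,260)),('scene',(362,392,165,190))):
    x0,x1,y0,y1=w; g=cv2.cvtColor(cv2.imread(f'pics/{n}0.png'),cv2.COLOR_BGR2GRAY); m=np.zeros_like(g); m[y0:y1,x0:x1]=(g[y0:y1,x0:x1]<75)*255
    c=max(cv2.findContours(m,0,1)[0],key=cv2.contourArea); r.append(cv2.minEnclosingCircle(c) if n=='top' else cv2.fitEllipse(c)); print(n,r[-1],cv2.boundingRect(c))
k=cal('top');print(onz(k,r[0][0],.184)); P=onz(k,r[0][0],.184); print(proj(cal('scene'),P)); print(tri(k,r[0][0],cal('scene'),(378,174)))
plan([.45,.2,.30]); plan([.517,-.207,.24])
E
```

```text
top ((424.4347839355469, 238.69564819335938), 12.77486801147461) (412, 227, 26, 25)
scene ((379.2651062011719, 176.3325958251953), (16.426950454711914, 27.13250732421875), 40.95182800292969) (369, 165, 23, 25)
[ 0.51701428 -0.19726715  0.184     ]
[[377.59033419 173.65500402]]
(array([ 0.51653166, -0.19781515,  0.18283442]), np.float64(0.001300046465350182))
dp [-0.79   0.018 -0.418] spin 0.0
dp [-2.097  0.062  0.616] spin 0.0
```

Call:
carry_out(
  deltas=[
    {"dp":[-0.15,0,-0.08],"spin":0,"hand":60},
    {"dp":[-0.31,0.01,-0.17],"spin":0,"hand":40},
    {"dp":[-0.47,0.01,-0.26],"spin":0,"hand":20},
    {"dp":[-0.63,0.015,-0.34],"spin":0,"hand":0},
    {"dp":[-0.79,0.02,-0.42],"spin":0,"hand":0},
    {"dp":[-0.79,0.02,-0.42],"spin":0,"hand":0},
  ],
  force=20,
)

```text
time: 16.75
ee_pos: [0.4526, 0.1974, 0.3054]
eef_rot: [0.635, 0.728, -0.174, 0.191]
ft_force: [0.3, 0.0, 0.8]
width: 0.0469
grip_force: 0.0
```

Call:
carry_out(
  deltas=[
    {"dp":[-0.15,0.005,0.12],"spin":0,"hand":0},
    {"dp":[-0.3,0.01,0.24],"spin":0,"hand":0},
    {"dp":[-0.45,0.015,0.36],"spin":0,"hand":0},
    {"dp":[-0.6,0.02,0.47],"spin":0,"hand":0},
    {"dp":[-0.655,0.02,0.52],"spin":0,"hand":0},
    {"dp":[-0.655,0.02,0.52],"spin":0,"hand":0},
  ],
)

```text
time: 17.35
ee_pos: [0.4827, -0.0069, 0.2689]
eef_rot: [0.634, 0.728, -0.178, 0.189]
ft_force: [0.4, 0.6, 0.4]
width: 0.0027
grip_force: 0.0
```

Call:
carry_out(
  deltas=[
    {"dp":[-0.15,0.005,0.12],"spin":0,"hand":0},
    {"dp":[-0.3,0.01,0.24],"spin":0,"hand":0},
    {"dp":[-0.45,0.015,0.36],"spin":0,"hand":0},
    {"dp":[-0.6,0.02,0.47],"spin":0,"hand":0},
    {"dp":[-0.655,0.02,0.52],"spin":0,"hand":0},
    {"dp":[-0.655,0.02,0.52],"spin":0,"hand":0},
  ],
)

```text
time: 17.95
ee_pos: [0.5159, -0.2091, 0.2382]
eef_rot: [0.633, 0.729, -0.178, 0.189]
ft_force: [0.7, 0.3, -0.4]
width: 0.0005
grip_force: 0.0
```

```bash
python3 - <<'E'
from pl import *
s=read_state(); R=Ro.from_quat(s['eef_rot']).as_matrix(); print(s['ee_pos'],s['width'],s['ft_force'],R.round(3),s['joint_positions'].round(2))
plan([.517,-.206,.20]); plan([.517,-.206,.158])
E
```

```text
[ 0.51590037 -0.20907989  0.23819613] 0.000532242945905849 [ 0.70093777  0.28964176 -0.38507174] [[-0.127  0.991  0.051]
 [ 0.856  0.135 -0.498]
 [-0.5   -0.02  -0.866]] [-0.04  0.08  0.01  1.83  0.55  1.24 -0.07]
dp [0.086 0.009 0.126] spin 0.0
dp [0.171 0.012 0.272] spin 0.0
```

Call:
carry_out(
  deltas=[
    {"dp":[0.03,0.003,0.042],"spin":0,"hand":0},
    {"dp":[0.06,0.006,0.085],"spin":0,"hand":0},
    {"dp":[0.086,0.009,0.126],"spin":0,"hand":0},
    {"dp":[0.086,0.009,0.126],"spin":0,"hand":0},
  ],
)

```text
time: 18.35
ee_pos: [0.5172, -0.2028, 0.1987]
eef_rot: [0.631, 0.731, -0.177, 0.189]
ft_force: [0.5, 0.8, 0.3]
width: 0.0007
grip_force: 0.0
```

Call:
carry_out(
  deltas=[
    {"dp":[0.006,0,0.01],"spin":0,"hand":0},
    {"dp":[0.012,0,0.021],"spin":0,"hand":0},
    {"dp":[0.018,0,0.031],"spin":0,"hand":0},
    {"dp":[0.024,0,0.042],"spin":0,"hand":0},
    {"dp":[0.03,0,0.052],"spin":0,"hand":0},
    {"dp":[0.036,0,0.062],"spin":0,"hand":0},
    {"dp":[0.036,0,0.062],"spin":0,"hand":0},
  ],
)

```text
time: 19.05
ee_pos: [0.5179, -0.2042, 0.1834]
eef_rot: [0.632, 0.73, -0.176, 0.19]
ft_force: [0.1, -0.8, 4.1]
width: 0.0004
grip_force: 1.9
```

Call:
carry_out(
  deltas=[
    {"dp":[0.005,0,0.009],"spin":0,"hand":0},
    {"dp":[0.01,0,0.017],"spin":0,"hand":0},
    {"dp":[0.015,0,0.026],"spin":0,"hand":0},
    {"dp":[0.02,0,0.035],"spin":0,"hand":0},
    {"dp":[0.025,0,0.043],"spin":0,"hand":0},
    {"dp":[0.03,0,0.052],"spin":0,"hand":0},
    {"dp":[0.03,0,0.052],"spin":0,"hand":0},
  ],
)

```text
time: 19.75
ee_pos: [0.5179, -0.2043, 0.169]
eef_rot: [0.632, 0.73, -0.176, 0.191]
ft_force: [-0.0, 1.1, 7.8]
width: 0.0007
grip_force: 3.8
```

Call:
carry_out(
  deltas=[
    {"dp":[0.004,0,0.007],"spin":0,"hand":0},
    {"dp":[0.008,0,0.014],"spin":0,"hand":0},
    {"dp":[0.008,0,0.014],"spin":0,"hand":0},
  ],
)

```text
time: 20.05
ee_pos: [0.5179, -0.2043, 0.1652]
eef_rot: [0.632, 0.73, -0.176, 0.191]
ft_force: [-0.5, 1.2, 8.6]
width: 0.0008
grip_force: 4.3
```

Call:
carry_out(
  deltas=[
    {"dp":[0.004,0,0.007],"spin":0,"hand":0},
    {"dp":[0.008,0,0.014],"spin":0,"hand":0},
    {"dp":[0.012,0,0.021],"spin":0,"hand":0},
    {"dp":[0.012,0,0.021],"spin":0,"hand":0},
  ],
)

```text
time: 20.45
ee_pos: [0.5183, -0.2045, 0.162]
eef_rot: [0.632, 0.73, -0.176, 0.192]
ft_force: [-12.2, 7.6, 31.5]
width: 0.0007
grip_force: 16.2
```

Call:
carry_out(
  deltas=[
    {"dp":[0.002,0,0.0035],"spin":0,"hand":0},
    {"dp":[0.003,0,0.005],"spin":0,"hand":0},
    {"dp":[0.003,0,0.005],"spin":0,"hand":0},
  ],
)

```text
time: 20.75
ee_pos: [0.5185, -0.2045, 0.1618]
eef_rot: [0.632, 0.729, -0.176, 0.192]
ft_force: [-16.9, 10.2, 42.6]
width: 0.0007
grip_force: 21.3
```

The stop is reached at z of about 0.162. I'll ease off slightly and hold.

Call:
carry_out(
  deltas=[
    {"dp":[-0.005,0,-0.009],"spin":0,"hand":0},
    {"dp":[-0.005,0,-0.009],"spin":0,"hand":0},
  ],
)

```text
time: 20.95
ee_pos: [0.5182, -0.2044, 0.1623]
eef_rot: [0.632, 0.73, -0.176, 0.192]
ft_force: [-8.3, 5.4, 23.8]
width: 0.0006
grip_force: 12.1
```

Call:
carry_out(
  deltas=[
    {"dp":[0,0,0],"spin":0,"hand":0},
    {"dp":[0,0,0],"spin":0,"hand":0},
    {"dp":[0,0,0],"spin":0,"hand":0},
    {"dp":[0,0,0],"spin":0,"hand":0},
    {"dp":[0,0,0],"spin":0,"hand":0},
    {"dp":[0,0,0],"spin":0,"hand":0},
    {"dp":[0,0,0],"spin":0,"hand":0},
    {"dp":[0,0,0],"spin":0,"hand":0},
    {"dp":[0,0,0],"spin":0,"hand":0},
    {"dp":[0,0,0],"spin":0,"hand":0},
    {"dp":[0,0,0],"spin":0,"hand":0},
    {"dp":[0,0,0],"spin":0,"hand":0},
  ],
)

```text
time: 22.15
ee_pos: [0.5182, -0.2044, 0.1623]
eef_rot: [0.632, 0.73, -0.176, 0.192]
ft_force: [-8.0, 6.1, 25.3]
width: 0.0003
grip_force: 12.1
```

Travel from contact (TCP z about 0.188) to 0.162 is 26 mm, which matches the stop. Releasing slowly.

Call:
carry_out(
  deltas=[
    {"dp":[-0.006,0,-0.01],"spin":0,"hand":0},
    {"dp":[-0.012,0,-0.021],"spin":0,"hand":0},
    {"dp":[-0.018,0,-0.031],"spin":0,"hand":0},
    {"dp":[-0.024,0,-0.042],"spin":0,"hand":0},
    {"dp":[-0.03,0,-0.052],"spin":0,"hand":0},
    {"dp":[-0.036,0,-0.062],"spin":0,"hand":0},
    {"dp":[-0.042,0,-0.073],"spin":0,"hand":0},
    {"dp":[-0.048,0,-0.083],"spin":0,"hand":0},
    {"dp":[-0.056,0,-0.097],"spin":0,"hand":0},
    {"dp":[-0.064,0,-0.11],"spin":0,"hand":0},
    {"dp":[-0.09,0,-0.16],"spin":0,"hand":0},
    {"dp":[-0.14,0,-0.25],"spin":0,"hand":0},
    {"dp":[-0.2,0,-0.35],"spin":0,"hand":0},
    {"dp":[-0.2,0,-0.5],"spin":0,"hand":0},
    {"dp":[-0.2,0,-0.6],"spin":0,"hand":0},
    {"dp":[-0.2,0,-0.6],"spin":0,"hand":0},
    {"dp":[-0.2,0,-0.6],"spin":0,"hand":0},
  ],
)

```text
time: 23.85
ee_pos: [0.5155, -0.1722, 0.3145]
eef_rot: [0.632, 0.731, -0.176, 0.19]
ft_force: [0.0, -0.1, -0.9]
width: 0.0007
grip_force: 0.0
```

```bash
python3 - <<'E'
from pl import *
t=camera('top')[:,:,::-1];c=camera('scene')[:,:,::-1];print(read_state()['ft_force'],read_state()['ee_pos'])
cv2.imwrite('pics/t6.png',t);cv2.imwrite('pics/s6.png',c)
o=np.zeros((600,800,3),np.uint8);o[:300,:400]=cv2.resize(t[245:320,205:305],(400,300),interpolation=2);o[:300,400:]=cv2.resize(c[265:340,285:385],(400,300),interpolation=2)
o[300:,:400]=cv2.resize(c[150:240,320:440],(400,300));o[300:,400:]=cv2.resize(t[120:320,190:470],(400,300))
cv2.imwrite('pics/f.png',o)
P=np.array([ST+yaw(SY)@np.array([x,y,16])/1e3 for x,y in((-49,31),(-49,-31),(49,-31),(49,31))]);p=proj(cal('top'),P);print(p.round(1).tolist())
# die yaw/centre by warm mask
i=t[:,:,::-1].astype(int);m=np.zeros(i.shape[:2],np.uint8);m[258:302,216:276]=(i[...,0]-i[...,2]>=3)[258:302,216:276]
m=cv2.morphologyEx(cv2.morphologyEx(m,cv2.MORPH_CLOSE,np.ones((3,3))),cv2.MORPH_OPEN,np.ones((9,9)))
n=max(cv2.findContours(m,0,1)[0],key=cv2.contourArea)[:,0].astype(float);W=np.array([onz(cal('top'),q,.05)[:2] for q in n]);print(cv2.minAreaRect((W*1000).astype(np.float32)),'want',(ST*1000).round(1),'angle 8')
E
```

```text
[ 0.17447825 -0.5924635   0.16709893] [ 0.51491598 -0.17286675  0.31331125]
[[222.9, 269.3], [225.8, 296.7], [268.7, 290.0], [265.2, 262.8]]
((451.1787414550781, 171.74050903320312), (76.61260223388672, 117.66865539550781), 3.566876173019409) want [442.7 182.   34. ] angle 8
```

View pics/f.png

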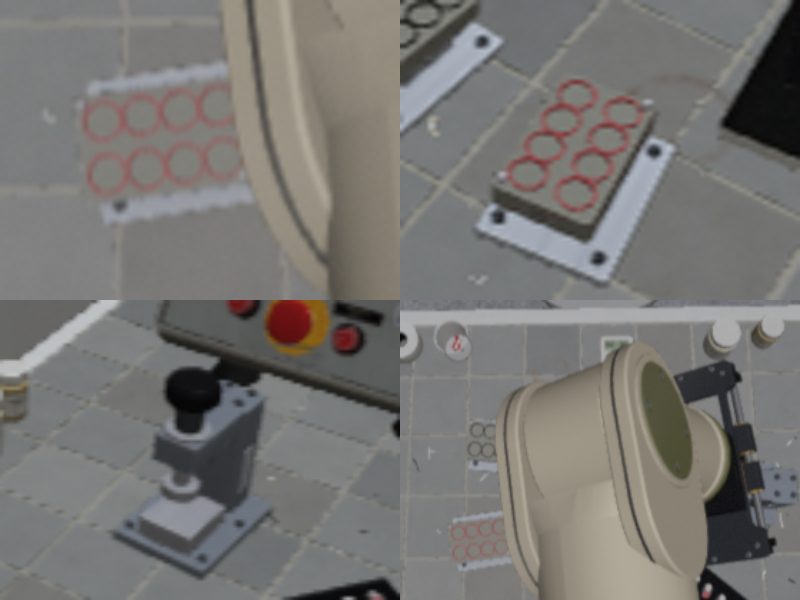

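The final view shows the die flat and square on the stand, with its front corner at (590,235), and the press clear with its head back up. The robot is touching nothing.

```bash
python3 -c "
from bench import *
print(close_job())"
```

```text
the job is handed in; nothing more can be done
None
```

The job is handed in: die_1 sits flat on stand_a, within about 1 mm and 1° of centred and square. I then pressed the palm head to its stop, where force peaked at about 47 N before I eased off to about 25 N and held for over a second, and it came back up.

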